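# Clear the light gauge and hold the test prism in its beam

### The job

Sweep the three rubber chips off the bed of the light gauge with the scraper block, never with fingers or arm, and set the scraper down on the table. Then grip the tall clear test prism by its two frosted narrow sides only, the gripper never touching its clear faces or top, and hold it upright in the middle of the light path, halfway between the lenses, clear faces square to them, not touching the gauge. Finish while still holding it there, and leave everything else where it is.

Things in the scene. Friction and masses are not known exactly. Their poses are not given: they have to be found in the camera images.
- gauge: light gauge, fixed to the table: grey bed 160 (own x) x 260 (own y) x 30 mm high with a white head 80 (x) x 64 (y) mm standing on each y end, head tops 110 mm above the table. Between the heads a flat steel bed strip is left, 130 mm wide along y, its top 30 mm above the table, open at both x ends. A lens ring stands 4 mm out of each head's inner face, so 122 mm are free between the lenses. The light runs level along own y. Origin: centre of the underside, on the table; z up
- light_mid (a point): middle of the light path, halfway between the two lenses, 85 mm above the table (55 mm above the bed); axes as the gauge's: y along the light, x along the open strip, z up
- prism_center (a point): centre of the tall test prism, a loose block of clear plastic 36 (own x) x 22 (own y) x 70 mm (z, upright), about 70 g, standing on the table. Its two frosted narrow sides (22 x 70 mm) face own +x and -x, the frosted layer is 3 mm thick; the clear polished faces (36 x 70 mm) face own +y and -y; the top is clear too and not to be touched. The place may be swapped with those of the scraper and the short prism
- prism_clear: the clear polished part of the tall prism (all but the two frosted sides), 30 x 22 x 70 mm; origin at the centre of the prism's underside, axes as prism_center
- scraper_center (a point): centre of the scraper, a loose plywood block with a rubber foot, 24 (own x, thickness) x 104 (own y, width) x 56 mm (z, height), about 110 g, standing upright on the table on its 24 x 104 mm rubber foot, which does the wiping. It fits between the gauge's heads with 13 mm to spare on each side
- chip1_center (a point): centre of a loose dark rubber chip, 26 (own x) x 18 (own y) x 10 mm (z), about 10 g, lying on the bed strip of the gauge, within 44 mm of the strip's mid-line; swept over either open end of the strip it drops 30 mm to the table
- chip2_center (a point): centre of a loose dark rubber chip, 26 (own x) x 18 (own y) x 10 mm (z), about 10 g, lying on the bed strip of the gauge, within 44 mm of the strip's mid-line; swept over either open end of the strip it drops 30 mm to the table
- chip3_center (a point): centre of a loose dark rubber chip, 26 (own x) x 18 (own y) x 10 mm (z), about 10 g, lying on the bed strip of the gauge, within 44 mm of the strip's mid-line; swept over either open end of the strip it drops 30 mm to the table
- short_prism: short test prism, same kind as the tall one but 36 x 22 x 36 mm, standing on the table; not part of the job, leave it alone; origin at the centre of its underside
- glue_jar: round jar, 64 mm across, 85 mm tall; not part of the job, leave it alone; origin at the centre of its underside
- spool: thread spool, 36 mm across, 48 mm tall; not part of the job, leave it alone; origin at the centre of its underside
- insole_pile: pile of insoles lying flat, about 250 x 86 x 42 mm, long side along own x; not part of the job, leave it alone; origin at the centre of its underside
- driver: screwdriver lying along own x, about 200 mm long; not part of the job, leave it alone
Mind the look-alikes: they are no part of the job. Several things look just like the part that bears scraper_center: the one meant starts nearest to the robot's base.

How it is judged:
By the outcome, as a careful person would: the job done as asked, in the order asked, and still so for the second after the job is handed in, while the arm keeps its last pose, push and grip.
It also fails if it takes over 67 s, if anything falls off the work surface, if the arm or the gripper's body presses on something with over 40 N, if the wrist force passes 120 N, or if a joint passes its speed limit or range.

### The arm

A 6-joint arm with a two-finger parallel gripper is mounted at the origin on the work surface. World frame = base frame: x ahead of the robot, y to its left, z up, the work surface at z = 0. Lengths are in m, angles in rad, forces in N, time in s.
With the tool pointing down it reaches from about 0.35 to 0.775 m from the base axis. Payload 5.5 kg.
Tool frame: the origin (TCP) lies between the finger pads; the fingertips stand 19 mm ahead of it and the grasp point (between the pads) is the TCP; z points along the fingers, y is the direction in which the jaws open and shut (so a half turn about z gives the same grasp; the last joint's range is limited). The gripper opens to 85 mm and grips with 20 to 120 N. Pads are 22 mm wide; open, the fingers measure 114 mm over their backs; the gripper's body (76 mm by 85 mm) begins 54 mm behind the grasp point. The pads swing forward as they close: fully open they stand 13 mm farther back than shut.
Start: joints at [0.979, 0.313, 0.046, 1.304, 0, 1.431], TCP at [0.251, 0.517, 0.25] pointing down, gripper open.
Joint ranges: [-2.76, 2.76], [-0.86, 1.69], [-1.03, 1.26], [-2.2, 2.34], [-1.47, 1.5], [-3.14, 3.14]. Speed limits (rad/s): [2.57, 2.57, 3.14, 3.14, 3.14, 3.14].

### API

Orientations are given as a unit quaternion [w, x, y, z].
In Python, from workcell import get_state, cams, workorder gives the robot as it stands.
- The arm moves only by the tool play_rows, never from a script. Its argument "series" is text: rows parted by semicolons, each of 7 numbers parted by spaces: the opening in per cent of the stroke, from 0 (shut) to 100 (fully open), then the shift along the tool's x, y, z in cm, then the turn, a rotation vector about the tool's x, y, z in degrees. A call has 1 to 12 rows; each row shifts and turns the commanded pose from where the row before left it, along the tool's axes as they then stand; what a row does not reach is not made up. A row lasts 1/8 s, in which the tool goes at most 62.5 mm and 10.7 degrees, less where a joint would pass 70% of its speed; a pose out of reach is approached as far as the arm can. A call with a gripper value outside its range is refused whole. The fingers move at their own pace and stop on an object; "newtons" is the grip in N (left out, the last holds). Time passes only in rows, so rows that do not move let the fingers close. It gives the time, the measured TCP pose, the force and the opening at its end, in the units of the state.
- get_state(): the state, without advancing time (a new reading comes with each control period).
- cams.read_camera(name): name is "scene" or "top"; returns the picture (420x560x3 uint8, red, green, blue); there is no depth.
- cams.get_calibration(name): a dict with "fx", "fy", "cx", "cy" (pixels), "rvec" (rotation vector, rad) and "tvec" (3), from world to camera coordinates, as OpenCV has them. Camera axes: x right, y down, z forward; pixel columns grow to the right and rows downward; lengths in m; the calibration is good to about 2 mm. A picture is of the moment at which its call begins. get_calibration takes no time and is no camera call.
- workorder.hand_in(): hands the job in, once; it reports no verdict.
The state is a dict: "clock": time; "joint_pos": joint angles; "qvel": joint speeds; "tau": joint torques, N m; "tcp_pos": TCP position; "orientation": TCP orientation; "wrist_force": force on the tool from outside, world axes, zero at the start; "ft_torque": the same for the moment, N m; "finger_gap": finger opening in m.
Only numpy, scipy, OpenCV 4.12 (cv2) and the standard library are available. Lean on these libraries where they do the work, as an engineer would, in place of code of your own. Each camera call takes 0.05 s, during which the arm holds its last target.

## Working session

There is one attempt and no reset: what is moved stays moved. The work goes in short steps, Python scripts to look and compute and a tool call to move; the robot and the scene stay as the last step left them, time stands still between calls to the robot, and variables do not carry over. Pictures are saved under pics/ and viewed, and the job is handed in when it is done.

Besides the shell and the picture viewer there is one more tool, called after "Request:" as name(argument=value, ...) on one line, values as JSON. play_rows: Moves the arm, as the interface text tells. Its arguments: {"type":"object","properties":{"series":{"type":"string"},"newtons":{"type":"number"}},"required":["series"]}

```bash
mkdir -p pics; ls; python3 - <<'E'
from workcell import get_state, cams, workorder
import cv2
for n in ("scene","top"):
    im=cams.read_camera(n); cv2.imwrite(f"pics/{n}0.png",im[:,:,::-1]); print(n,cams.get_calibration(n))
print(get_state())
E
```

```text
pics
scene {'fx': 406.08689289203994, 'fy': 406.08689289203994, 'cx': 285.22978583935947, 'cy': 209.95455190507175, 'rvec': array([ 1.95136216,  1.2708699 , -0.62425987]), 'tvec': array([-0.19501279, -0.20130389,  1.54166011])}
top {'fx': 379.4231406826969, 'fy': 379.4231406826969, 'cx': 284.3192761839263, 'cy': 206.62532211064666, 'rvec': array([ 2.11066002, -2.11649906,  0.18513777]), 'tvec': array([0.04624181, 0.48118449, 1.2046748 ])}
{'clock': 0.1, 'joint_pos': array([9.79397081e-01, 3.13932447e-01, 4.51099525e-02, 1.30360282e+00,
       6.03347559e-07, 1.43117699e+00]), 'qvel': array([-0.00108089, -0.00177738,  0.00396636, -0.00076002,  0.00016772,
       -0.00052749]), 'tau': array([ 3.14536483e-03, -4.81725168e+01,  2.99243510e+01,  1.27735306e-02,
       -1.78186697e-04, -1.78705596e-05]), 'tcp_pos': array([0.25081003, 0.51695245, 0.24950105]), 'orientation': array([-2.91401959e-04,  2.23973724e-01,  9.74594843e-01, -7.60581436e-04]), 'wrist_force': array([0.1060264 , 0.26669093, 0.31418909]), 'ft_torque': array([-0.00804576, -0.04708586,  0.00692043]), 'finger_gap': 0.08544320889719909}
```

View pics/scene0.png

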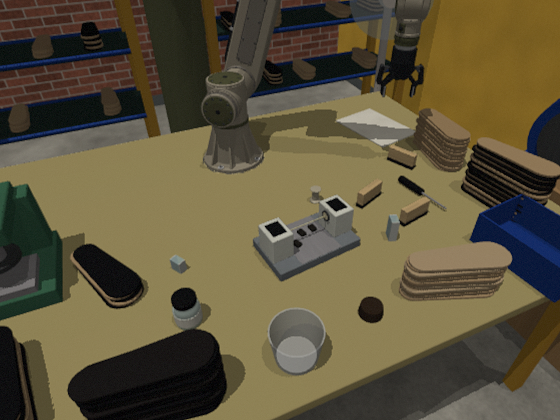

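View pics/top0.png

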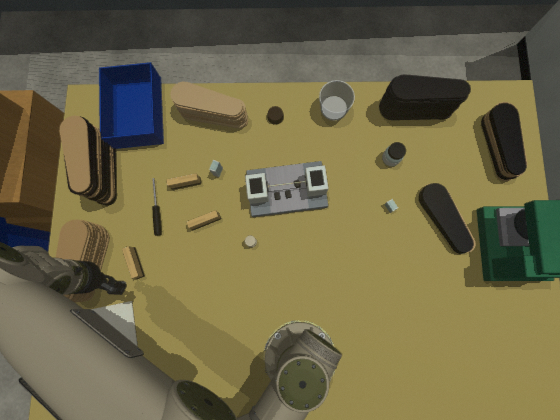

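The scene shows the gauge mid-table, three scraper-like blocks, the tall prism at scene (392,228) and top (215,168), and the short prism at top (391,206). Next I'll set up helpers and zoom in.

```bash
cat > h.py <<'E'
import numpy as np, cv2
from workcell import get_state, cams, workorder
def cal(n):
    c=cams.get_calibration(n); K=np.array([[c['fx'],0,c['cx']],[0,c['fy'],c['cy']],[0,0,1.]])
    return K,np.asarray(c['rvec'],float),np.asarray(c['tvec'],float)
def ray(n,p,z):
    K,r,t=cal(n); R=cv2.Rodrigues(r)[0]; C=-R.T@t
    d=R.T@np.linalg.inv(K)@np.array([p[0],p[1],1.]); return C+d*(z-C[2])/d[2]
def proj(n,P):
    K,r,t=cal(n); return cv2.projectPoints(np.atleast_2d(np.asarray(P,float)),r,t,K,None)[0].reshape(-1,2)
def tri(p1,p2,n1="scene",n2="top"):
    Ps=[np.hstack([cv2.Rodrigues(r)[0],t[:,None]]) for K,r,t in (cal(n1),cal(n2))]
    X=cv2.triangulatePoints(cal(n1)[0]@Ps[0],cal(n2)[0]@Ps[1],np.array(p1,float),np.array(p2,float))
    return (X[:3]/X[3]).ravel()
def crop(n,im,x0,y0,x1,y1,s,name):
    cv2.imwrite("pics/"+name,cv2.resize(im[y0:y1,x0:x1,::-1],None,fx=s,fy=s,interpolation=cv2.INTER_CUBIC))
E
python3 - <<'E'
from h import *
for p in [(133,262),(203,221),(184,182)]:
    X=ray("top",p,.056); print(p,X,np.hypot(*X[:2]))
for n in ("scene","top"):
    K,r,t=cal(n); print(n,-cv2.Rodrigues(r)[0].T@t)
im=cv2.imread("pics/top0.png")[:,:,::-1]
crop("top",im,120,140,340,280,3.6,"t0a.png")
im=cv2.imread("pics/scene0.png")[:,:,::-1]
crop("scene",im,240,150,440,280,4,"s0a.png")
E
```

```text
(133, 262) [0.30092383 0.5297775  0.056     ] 0.6092777259095756
(203, 221) [0.43290765 0.30996439 0.056     ] 0.5324349330461151
(184, 182) [0.56444397 0.37866894 0.056     ] 0.6796963789786085
scene [ 1.29875227 -0.33905982  0.80842446]
top [0.24351691 0.02465978 1.27475865]
```

View pics/t0a.png

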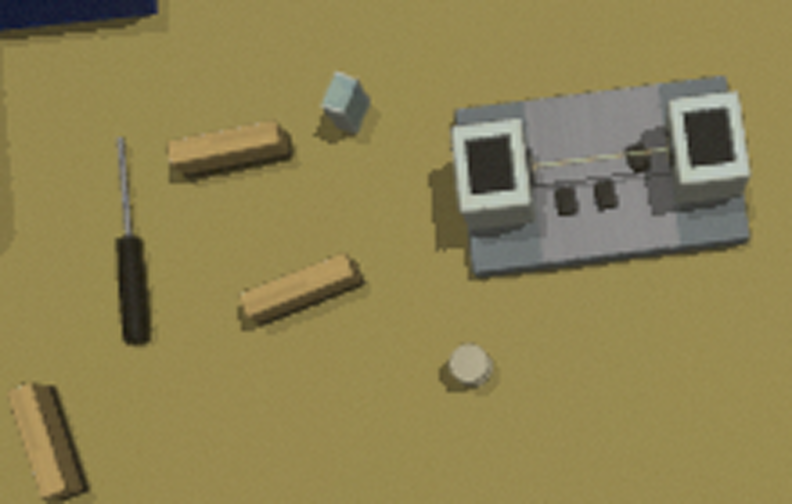

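View pics/s0a.png

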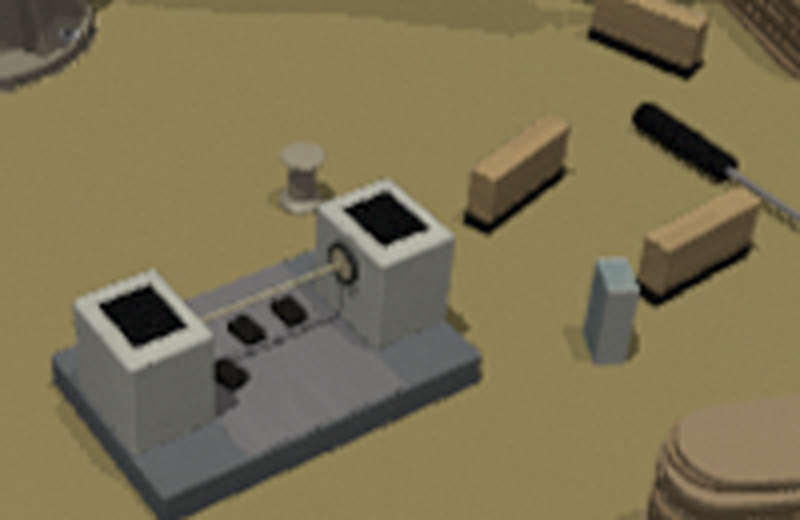

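```bash
cat > m.py <<'E'
from h import *
def load(n,f): return cv2.imread(f)[:,:,::-1].copy()
T=load("top","pics/top0.png"); S=load("scene","pics/scene0.png")
def comps(im,mask,box,amin=15):
    x0,y0,x1,y1=box; m=np.zeros(mask.shape,np.uint8); m[y0:y1,x0:x1]=mask[y0:y1,x0:x1]
    n,l,st,c=cv2.connectedComponentsWithStats(m)
    return [(l==i,st[i],c[i]) for i in range(1,n) if st[i][4]>=amin]
E
python3 - <<'E'
from m import *
for n,im,boxes in (("top",T,[(240,160,340,220),]),("scene",S,[(250,190,362,275)])):
    dark=(im.max(2)<60).astype(np.uint8)
    for b in boxes:
        for l,st,c in comps(im,dark,b,8): print(n,"dark",st,c.round(2), [ray(n,c,z)[:2].round(4) for z in (.11,.04)])
    hsv=cv2.cvtColor(im,cv2.COLOR_RGB2HSV)
for (x,y) in [(190,182),(203,221),(184,186),(207,226),(215,165),(213,160),(218,172),(391,206),(150,215),(250,225)]:
    print((x,y),T[y,x],cv2.cvtColor(T,cv2.COLOR_RGB2HSV)[y,x])
for (x,y) in [(367,188),(376,195),(395,218),(393,230),(388,225),(410,205),(330,170)]:
    print("S",(x,y),S[y,x],cv2.cvtColor(S,cv2.COLOR_RGB2HSV)[y,x])
E
```

```text
top dark [310 171  13  15 158] [316.26 177.82] [array([ 0.5616, -0.0575]), array([ 0.5807, -0.0624])]
top dark [250 178  12  16 157] [255.48 185.69] [array([0.5369, 0.1351]), array([0.5546, 0.1417])]
top dark [295 184   6   4  19] [297.42 185.53] [array([0.5367, 0.0024]), array([0.5544, 0.001 ])]
top dark [285 190   6   8  25] [287.   193.72] [array([0.5104, 0.0354]), array([0.5264, 0.036 ])]
top dark [274 193   6   7  26] [276.35 195.96] [array([0.5033, 0.0689]), array([0.5189, 0.0716])]
scene dark [326 198  20  13 142] [335.75 204.18] [array([0.5353, 0.1351]), array([0.4587, 0.1826])]
scene dark [356 203   6   5  18] [358.5 205. ] [array([0.5646, 0.1905]), array([0.491 , 0.2436])]
scene dark [322 210   8  11  28] [326.07 215.64] [array([0.5683, 0.0872]), array([0.4951, 0.1299])]
scene dark [265 222  21  15 178] [274.97 228.58] [array([ 0.5601, -0.0579]), array([ 0.4861, -0.0297])]
scene dark [308 224   9   8  45] [311.91 227.44] [array([0.5956, 0.0312]), array([0.5252, 0.0683])]
scene dark [297 229   9   7  46] [301.   232.17] [array([ 0.6005, -0.0024]), array([0.5306, 0.0314])]
sc
[... 250 characters left out ...]
array([ 0.6495, -0.1201]), array([ 0.5844, -0.0981])]
(190, 182) [80 69 46] [ 20 108  80]
(203, 221) [169 142  90] [ 20 119 169]
(184, 186) [44 38 20] [ 23 139  44]
(207, 226) [131 117  66] [ 24 127 131]
(215, 165) [145 163 152] [ 72  28 163]
(213, 160) [167 170 156] [ 36  21 170]
(218, 172) [75 81 73] [53 25 81]
(391, 206) [148 164 156] [ 75  25 164]
(150, 215) [150 137  79] [ 25 121 150]
(250, 225) [152 137  80] [ 24 121 152]
S (367, 188) [168 141  98] [ 18 106 168]
S (376, 195) [25 25 18] [30 71 25]
S (395, 218) [125 139 136] [ 84  26 139]
S (393, 230) [96 95 90] [25 16 96]
S (388, 225) [69 76 76] [90 23 76]
S (410, 205) [169 142 100] [ 18 104 169]
S (330, 170) [141 128  83] [ 23 105 141]
```

```bash
python3 - <<'E'
from m import *
print("bed corners",[ray("top",p,.03).round(4)for p in [(251.9,215.5),(327.5,206.5),(321.4,162.2)]])
d=(T[:,:,0].astype(int)-T[:,:,1]); m=((d>=20)&(T[:,:,0]>110)).astype(np.uint8)
for l,st,c in comps(T,m,(120,165,240,285),30):
    pts=np.argwhere(l)[:,::-1]
    W=np.array([ray("top",p,.056)[:2] for p in pts],np.float32)
    r=cv2.minAreaRect(W*1000); print("top scr",st,c.round(2),W.mean(0).round(4),r)
    u,s,v=np.linalg.svd(W-W.mean(0)); print(np.degrees(np.arctan2(v[0][1],v[0][0]))%180)
crop("top",T,195,150,235,190,15,"tp.png"); crop("scene",S,375,205,415,250,13,"sp.png"); crop("scene",S,345,170,395,215,12,"ss.png")
E
```

```text
bed corners [array([0.4549, 0.1532, 0.03  ]), array([ 0.4843, -0.0989,  0.03  ]), array([ 0.6384, -0.0816,  0.03  ])]
top scr [167 174  31  12 189] [181.52 179.07] [0.5746 0.3875] ((574.8805541992188, 386.95343017578125), (21.575851440429688, 101.37725067138672), 11.896034240722656)
101.5251
top scr [187 210  31  18 210] [201.84 218.58] [0.4409 0.314 ] ((441.1705017089844, 314.4684753417969), (22.424039840698242, 101.38123321533203), 22.080045700073242)
112.13675
top scr [122 246  16  32 223] [129.64 261.85] [0.3015 0.5407] ((301.4479675292969, 540.8131103515625), (100.85206604003906, 21.98177146911621), 22.461362838745117)
22.389877
```

View pics/tp.png

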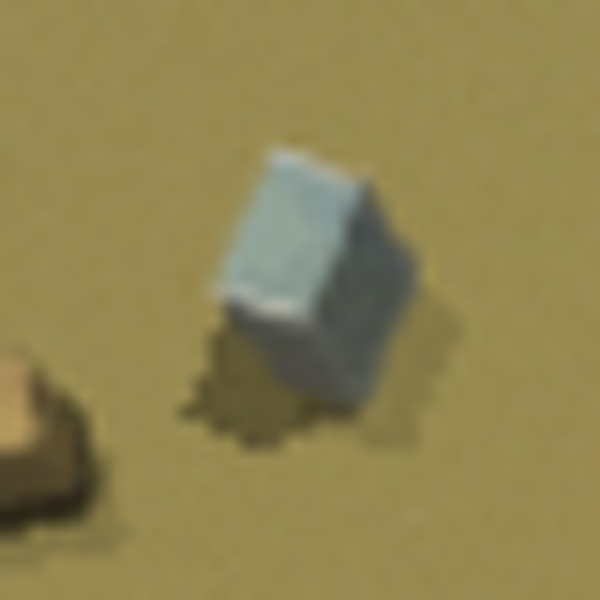

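View pics/sp.png

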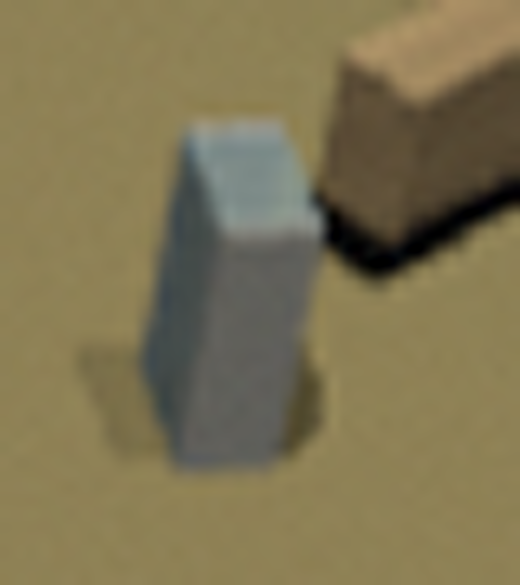

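View pics/ss.png

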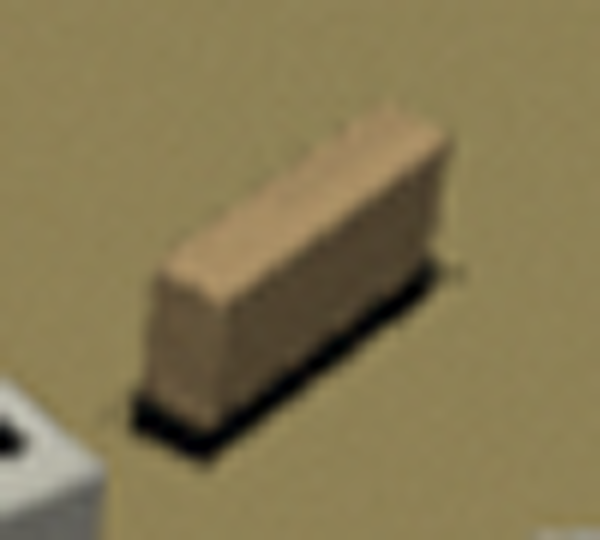

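```bash
python3 - <<'E'
from m import *
tc=[((u+.5)/15-.5+195,(v+.5)/15-.5+150) for u,v in [(275,150),(368,185),(312,318),(218,290)]]
sc=[((u+.5)/13-.5+375,(v+.5)/13-.5+205) for u,v in [(222,232),(322,230),(282,122),(190,125)]]
for n,c in(("top",tc),("scene",sc)):
    W=np.array([ray(n,p,.07)[:2] for p in c]); print(n,W.round(4).tolist(),W.mean(0).round(4))
    ax=(W[0]+W[1]-W[2]-W[3])/2; print(np.linalg.norm(ax),np.degrees(np.arctan2(ax[1],ax[0])), np.linalg.norm((W[0]-W[1]+W[3]-W[2])/2))
# scraper in scene
d=(S[:,:,0].astype(int)-S[:,:,1]); m=((d>=23)&(S[:,:,0]>145)).astype(np.uint8)
for l,st,c in comps(S,m,(345,170,435,225),30):
    W=np.array([ray("scene",p,.056)[:2] for p in np.argwhere(l)[:,::-1]],np.float32)
    print(st,c,W.mean(0),cv2.minAreaRect(W*1000))
# spool
print("spool",ray("top",(250,241),.048),"short",ray("top",(391,206),.036))
E
```

```text
top [[0.6373, 0.282], [0.6291, 0.261], [0.5986, 0.2724], [0.6051, 0.2935]] [0.6175 0.2772]
0.03334776019219095 -20.09207164303289 0.022240018622222083
scene [[0.6275, 0.2631], [0.6357, 0.2828], [0.6021, 0.2966], [0.5947, 0.2777]] [0.615  0.2801]
0.0361091719676557 -23.079282144844154 0.02080302757425233
[359 179  23  16 119] [369.56302521 186.60504202] [0.44126385 0.31291866] ((440.3514099121094, 313.8230285644531), (20.974637985229492, 99.44361877441406), 21.519683837890625)
[402 197  27  15 138] [415.36231884 204.16666667] [0.5743023  0.38760853] ((574.1795654296875, 386.9026794433594), (20.991498947143555, 97.99569702148438), 11.767687797546387)
spool [0.36800911 0.15629213 0.048     ] short [ 0.48390498 -0.30819663  0.036     ]
```

Request:
play_rows(series="100 0 0 0 0 0 8.44; 100 0 0 0 0 0 8.44; 100 0 0 0 0 0 8.44; 100 0 0 0 0 0 8.44; 100 0 0 0 0 0 8.44; 100 -4.32 1.68 0 0 0 0; 100 -4.32 1.68 1 0 0 0; 100 -4.32 1.68 1 0 0 0; 100 -4.32 1.68 1 0 0 0; 100 -4.32 1.68 1 0 0 0; 100 -4.32 1.68 1 0 0 0; 100 0 0 0 0 0 0", newtons=60)

```text
clock: 1.6
tcp_pos: [0.4426, 0.312, 0.199]
orientation: [-0.0, 0.562, 0.827, -0.001]
wrist_force: [-0.4, -0.2, -0.6]
finger_gap: 0.0858
```

```bash
cat >> h.py <<'E'
from scipy.spatial.transform import Rotation as Ro
def goal(x,y,z,yaw):
    s=get_state(); q=s['orientation']; R=Ro.from_quat([q[1],q[2],q[3],q[0]]).as_matrix()
    p=s['tcp_pos']; ya=np.degrees(np.arctan2(R[1,1],R[0,1])); tilt=np.degrees(np.arccos(-R[2,2]))
    d=R.T@(np.array([x,y,z])-p); tz=-((yaw-ya+90)%180-90)
    a=np.radians(yaw); 
    print("clock",round(s['clock'],2),"p",p.round(4),"yaw",ya.round(2),"tilt",tilt.round(2),"gap",round(s['finger_gap'],4),"F",s['wrist_force'].round(2))
    print("R",R.round(4).tolist())
    print("shift cm",(d*100).round(2),"turn",tz.round(2))
E
python3 -c "
from h import *
goal(.441,.314,.044,21.9)
im=cams.read_camera('top');crop('top',im,120,140,340,280,3.6,'t1.png')"
```

```text
clock 1.6 p [0.4426 0.312  0.199 ] yaw 21.64 tilt 0.12 gap 0.0858 F [-0.4  -0.18 -0.61]
R [[-0.3688, 0.9295, -0.0017], [0.9295, 0.3688, -0.0013], [-0.0006, -0.0021, -1.0]]
shift cm [ 0.25 -0.04 15.5 ] turn -0.26
```

View pics/t1.png

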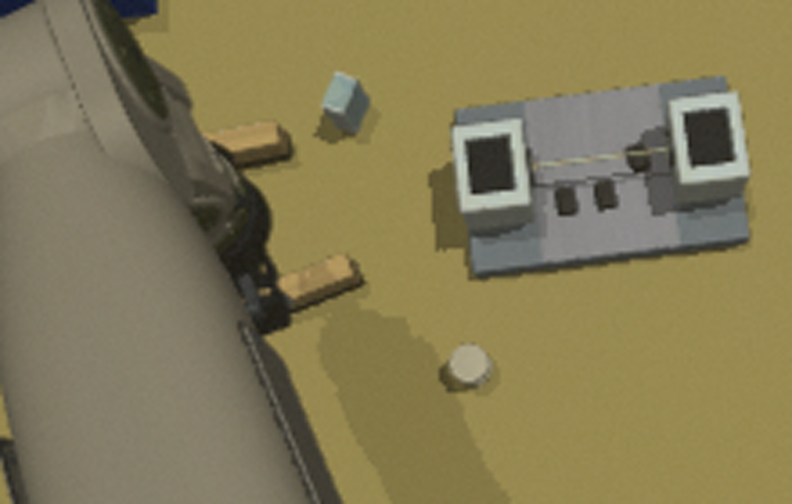

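The arm is above the scraper. The gripper looks offset at crop (270,310) only because of parallax, since it is at 0.2 m height. Descending and gripping.

Request:
play_rows(series="100 0.25 -0.04 3 0 0 -0.26; 100 0 0 3 0 0 0; 100 0 0 3 0 0 0; 100 0 0 3 0 0 0; 100 0 0 2 0 0 0; 100 0 0 1.5 0 0 0; 100 0 0 0 0 0 0; 100 0 0 0 0 0 0")

```text
clock: 2.65
tcp_pos: [0.4403, 0.3172, 0.0461]
orientation: [0.0, 0.558, 0.83, 0.001]
wrist_force: [0.7, 0.5, -0.1]
finger_gap: 0.0851
```

```bash
python3 -c "
from h import *
goal(.441,.314,.044,21.9)
im=cams.read_camera('scene');crop('scene',im,330,120,430,220,6,'s1.png')"
```

```text
clock 2.65 p [0.4403 0.3172 0.0461] yaw 22.2 tilt 0.07 gap 0.0851 F [ 0.72  0.48 -0.05]
R [[-0.3779, 0.9259, 0.001], [0.9259, 0.3779, 0.0006], [0.0002, 0.0012, -1.0]]
shift cm [-0.33 -0.06  0.21] turn 0.3
```

View pics/s1.png

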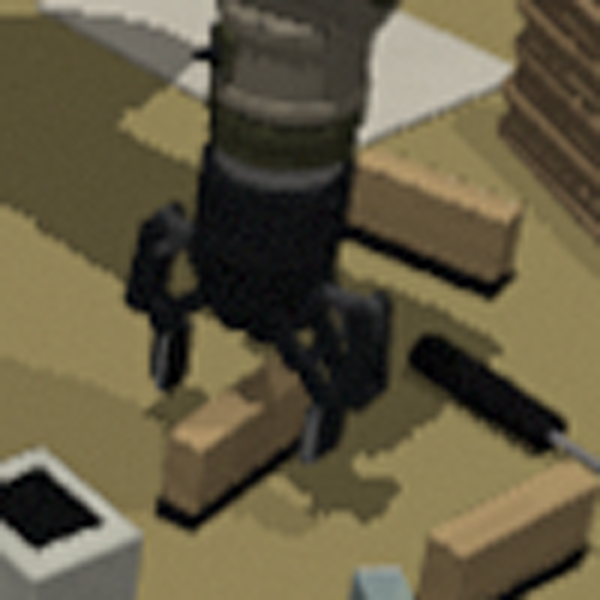

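The jaws straddle the scraper with clearance on both faces. Closing and lifting.

Request:
play_rows(series="60 0 0 0.1 0 0 0; 40 0 0 0 0 0 0; 0 0 0 0 0 0 0; 0 0 0 0 0 0 0; 0 0 0 0 0 0 0; 0 0 0 0 0 0 0; 0 0 0 0 0 0 0; 0 0 0 0 0 0 0")

```text
clock: 3.7
tcp_pos: [0.4403, 0.3168, 0.0446]
orientation: [0.0, 0.558, 0.83, 0.0]
wrist_force: [0.3, 0.2, 4.7]
finger_gap: 0.023
```

```bash
python3 -c "
from h import *
goal(.441,.314,.12,21.9)"
```

```text
clock 3.7 p [0.4403 0.3168 0.0446] yaw 22.17 tilt 0.04 gap 0.023 F [0.29 0.18 4.72]
R [[-0.3774, 0.9261, 0.0007], [0.9261, 0.3774, 0.0003], [0.0, 0.0007, -1.0]]
shift cm [-0.28 -0.03 -7.54] turn 0.27
```

Request:
play_rows(series="0 0 0 -1 0 0 0; 0 0 0 -3 0 0 0; 0 0 0 -3 0 0 0; 0 0 0 -3 0 0 0; 0 0 0 0 0 0 7.4; 0 0 0 0 0 0 7.4; 0 0 0 0 0 0 0; 0 0 0 0 0 0 0")

```text
clock: 4.7
tcp_pos: [0.4397, 0.3165, 0.1441]
orientation: [-0.0, 0.659, 0.752, -0.0]
wrist_force: [-0.0, 0.1, -1.9]
finger_gap: 0.0234
```

```bash
python3 -c "
from h import *
goal(.4592,.0273,.144,7.3)"
```

```text
clock 4.7 p [0.4397 0.3165 0.1441] yaw 7.5 tilt 0.04 gap 0.0234 F [-0.02  0.11 -1.94]
R [[-0.1305, 0.9915, -0.0007], [0.9915, 0.1305, -0.0003], [-0.0002, -0.0007, -1.0]]
shift cm [-2.893e+01 -1.840e+00  2.000e-02] turn 0.2
```

Request:
play_rows(series="0 -2 -0.13 0 0 0 0.2; 0 -3.7 -0.23 0 0 0 0; 0 -3.7 -0.23 0 0 0 0; 0 -3.7 -0.23 0 0 0 0; 0 -3.7 -0.23 0 0 0 0; 0 -3.7 -0.23 0 0 0 0; 0 -3.7 -0.23 0 0 0 0; 0 -3.7 -0.23 0 0 0 0; 0 -1.03 -0.1 0 0 0 0; 0 0 0 0 0 0 0; 0 0 0 0 0 0 0; 0 0 0 0 0 0 0")

```text
clock: 6.2
tcp_pos: [0.4578, 0.0282, 0.1443]
orientation: [-0.0, 0.661, 0.751, 0.0]
wrist_force: [0.2, 0.9, -1.4]
finger_gap: 0.0231
```

```bash
python3 -c "
from h import *
goal(.4592,.0273,.076,7.3)
im=cams.read_camera('scene');crop('scene',im,220,100,380,280,3.3,'s2.png')
im=cams.read_camera('top');crop('top',im,200,140,340,260,5,'t2.png')"
```

```text
clock 6.2 p [0.4578 0.0282 0.1443] yaw 7.27 tilt 0.02 gap 0.0231 F [ 0.19  0.93 -1.39]
R [[-0.1266, 0.992, -0.0001], [0.992, 0.1266, 0.0003], [0.0003, -0.0001, -1.0]]
shift cm [-0.11  0.13  6.83] turn -0.03
```

View pics/s2.png

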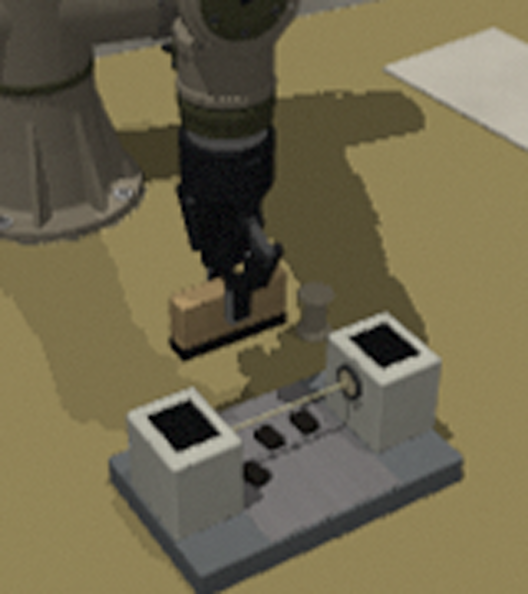

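View pics/t2.png

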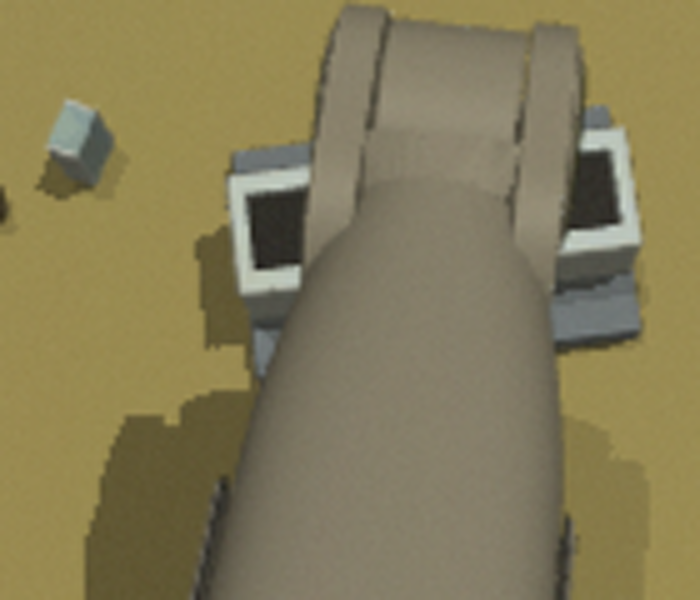

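Request:
play_rows(series="0 0.2 0 2 0 0 0; 0 0 0 2 0 0 0; 0 0 0 1.5 0 0 0; 0 0 0 1.2 0 0 0; 0 0 0 0.1 0 0 0; 0 0 0 0 0 0 0; 0 0 0 0 0 0 0")

```text
clock: 7.18
tcp_pos: [0.4582, 0.0293, 0.0769]
orientation: [0.0, 0.661, 0.75, 0.0]
wrist_force: [-0.1, 0.2, -1.7]
finger_gap: 0.0235
```

```bash
python3 -c "
from h import *
goal(.6527,.0551,.0765,7.3)
im=cams.read_camera('scene');crop('scene',im,240,150,370,280,4.5,'s3.png')"
```

```text
clock 7.17 p [0.4582 0.0293 0.0769] yaw 7.18 tilt 0.07 gap 0.0235 F [-0.15  0.15 -1.74]
R [[-0.125, 0.9922, 0.0012], [0.9922, 0.125, -0.0001], [-0.0002, 0.0012, -1.0]]
shift cm [ 0.13 19.62  0.06] turn -0.12
```

View pics/s3.png

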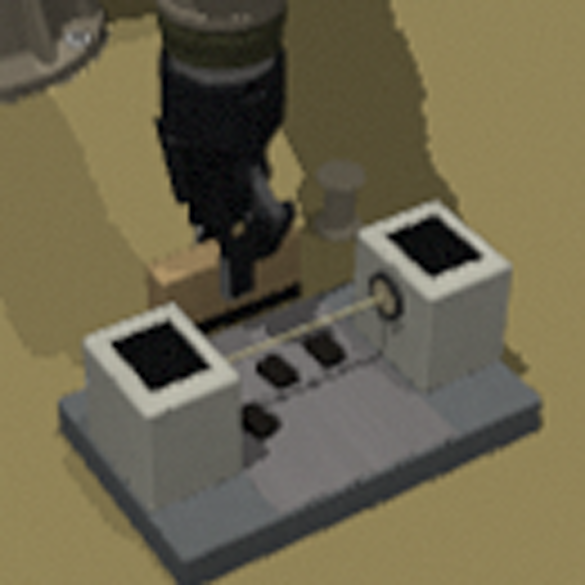

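```bash
cat >> h.py <<'E'
def tog(P,c=(.5485,.0387),yaw=7.3):
    a=np.radians(yaw); d=np.array(P[:2])-c; return np.array([d[0]*np.cos(a)+d[1]*np.sin(a),-d[0]*np.sin(a)+d[1]*np.cos(a)])
E
python3 -c "
from h import *
print(tog(ray('scene',(240+300/4.5-.4,150+293/4.5-.4),.033)),tog((.4582,.0293)))
print(tog(ray('scene',(240+149/4.5-.4,150+268/4.5-.4),.087)),tog(ray('scene',(240+297/4.5-.4,150+228/4.5-.4),.087)))
"
```

```text
[-0.08276282  0.05457227] [-0.09076248  0.00215013]
[-0.09932347 -0.04939104] [-0.08489742  0.05244696]
```

The scraper's ends are at gauge y of about -49 and +53 mm, so it is centred within 2 mm. Starting the sweep.

Request:
play_rows(series="0 0 0.5 0 0 0 0; 0 0 1 0 0 0 0; 0 0 1 0 0 0 0; 0 0 1 0 0 0 0; 0 0 1 0 0 0 0; 0 0 1 0 0 0 0; 0 0 1 0 0 0 0; 0 0 1 0 0 0 0; 0 0 1 0 0 0 0; 0 0 1 0 0 0 0; 0 0 1 0 0 0 0; 0 0 0 0 0 0 0")

```text
clock: 8.72
tcp_pos: [0.5629, 0.0424, 0.0763]
orientation: [0.0, 0.661, 0.75, 0.0]
wrist_force: [0.3, 0.1, -0.7]
finger_gap: 0.0234
```

```bash
python3 -c "
from h import *
goal(.6527,.0551,.0765,7.3)
im=cams.read_camera('scene');crop('scene',im,240,150,370,280,4.5,'s4.png')"
```

```text
clock 8.72 p [0.5629 0.0424 0.0763] yaw 7.18 tilt 0.04 gap 0.0234 F [ 0.27  0.08 -0.73]
R [[-0.125, 0.9922, 0.0008], [0.9922, 0.125, 0.0], [-0.0001, 0.0008, -1.0]]
shift cm [ 0.13  9.07 -0.01] turn -0.12
```

View pics/s4.png

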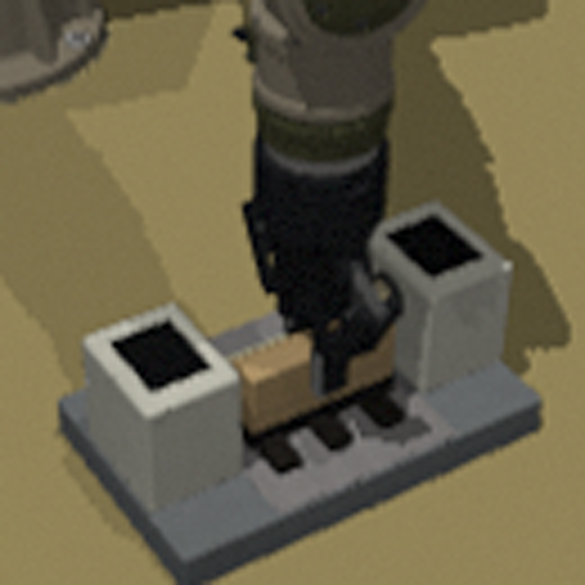

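All three chips are ahead of the blade, in a row at crop (283,457), (335,432) and (383,410). Continuing the sweep over the edge.

Request:
play_rows(series="0 0 0.8 0 0 0 0; 0 0 0.8 0 0 0 0; 0 0 0.8 0 0 0 0; 0 0 0.8 0 0 0 0; 0 0 0.8 0 0 0 0; 0 0 0.8 0 0 0 0; 0 0 0.8 0 0 0 0; 0 0 0.8 0 0 0 0; 0 0 0.8 0 0 0 0; 0 0 0.8 0 0 0 0; 0 0 0.8 0 0 0 0; 0 0 0.4 0 0 0 0")

```text
clock: 10.28
tcp_pos: [0.6538, 0.054, 0.0763]
orientation: [0.0, 0.661, 0.75, 0.0]
wrist_force: [-0.6, 0.3, -2.0]
finger_gap: 0.023
```

```bash
python3 -c "
from h import *
goal(.6527,.0551,.0765,7.3)
im=cams.read_camera('scene');crop('scene',im,230,150,370,290,4.2,'s5.png')"
```

```text
clock 10.28 p [0.6538 0.054  0.0763] yaw 7.17 tilt 0.01 gap 0.023 F [-0.6   0.35 -1.99]
R [[-0.1249, 0.9922, 0.0002], [0.9922, 0.1249, 0.0], [0.0, 0.0002, -1.0]]
shift cm [ 0.13 -0.09 -0.02] turn -0.13
```

View pics/s5.png

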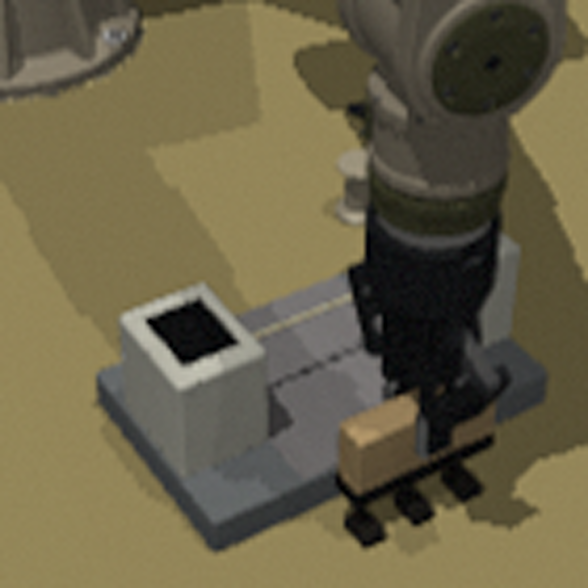

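The chips are on the table just past the gauge's +x edge, at crop (365,525), (413,505) and (460,482). The bed strip looks clear. Lifting the scraper and returning it.

Request:
play_rows(series="0 0 0 -2 0 0 0; 0 0 0 -3.5 0 0 0; 0 0 0 -3.5 0 0 0; 0 0 0 -2.5 0 0 0; 0 0 0 0 0 0 -7.4; 0 0 0 0 0 0 -7.4; 0 0 0 0 0 0 0; 0 0 0 0 0 0 0")

```text
clock: 11.32
tcp_pos: [0.653, 0.0539, 0.1912]
orientation: [-0.0, 0.56, 0.828, -0.0]
wrist_force: [-0.1, 0.2, -1.4]
finger_gap: 0.023
```

```bash
python3 -c "
from h import *
goal(.4403,.3168,.19,22.1)"
```

```text
clock 11.32 p [0.653  0.0539 0.1912] yaw 21.85 tilt 0.02 gap 0.023 F [-0.12  0.22 -1.38]
R [[-0.3722, 0.9281, -0.0003], [0.9281, 0.3722, 0.0001], [0.0002, -0.0003, -1.0]]
shift cm [32.31 -9.95  0.13] turn -0.25
```

Request:
play_rows(series="0 2 -0.6 0 0 0 0; 0 4 -1.2 0 0 0 0; 0 4 -1.2 0 0 0 0; 0 4 -1.2 0 0 0 0; 0 4 -1.3 0 0 0 0; 0 4 -1.3 0 0 0 0; 0 4 -1.3 0 0 0 0; 0 4 -1.3 0 0 0 0; 0 2.3 -0.55 0 0 0 0; 0 0 0 0 0 0 0; 0 0 0 0 0 0 0")

```text
clock: 12.7
tcp_pos: [0.4397, 0.3162, 0.1914]
orientation: [0.0, 0.559, 0.829, 0.0]
wrist_force: [0.7, 0.2, -1.3]
finger_gap: 0.0232
```

```bash
python3 -c "
from h import *
goal(.4403,.3168,.045,22.1)
im=cams.read_camera('scene');crop('scene',im,230,120,430,290,4,'s6.png')"
```

```text
clock 12.7 p [0.4397 0.3162 0.1914] yaw 21.98 tilt 0.02 gap 0.0232 F [ 0.67  0.15 -1.26]
R [[-0.3743, 0.9273, 0.0003], [0.9273, 0.3743, -0.0001], [-0.0002, 0.0002, -1.0]]
shift cm [ 0.03  0.08 14.64] turn -0.12
```

View pics/s6.png

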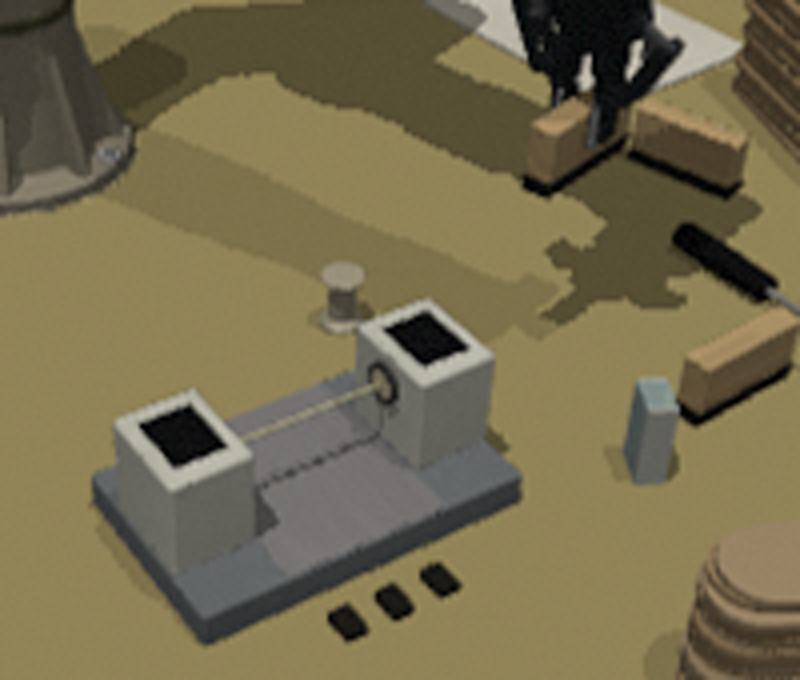

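The bed is empty and the three chips lie on the table. Setting the scraper down.

Request:
play_rows(series="0 0 0.06 3 0 0 0; 0 0 0 3.5 0 0 0; 0 0 0 3.5 0 0 0; 0 0 0 2.5 0 0 0; 0 0 0 1.4 0 0 0; 0 0 0 0.6 0 0 0; 0 0 0 0.1 0 0 0; 0 0 0 0 0 0 0")

```text
clock: 13.75
tcp_pos: [0.4413, 0.3168, 0.0462]
orientation: [0.0, 0.559, 0.829, 0.001]
wrist_force: [1.2, 0.0, -1.5]
finger_gap: 0.0231
```

Request:
play_rows(series="30 0 0 0 0 0 0; 40 0 0 0 0 0 0; 60 0 0 0 0 0 0; 100 0 0 0 0 0 0; 100 0 0 0 0 0 0; 100 0 0 0 0 0 0; 100 0 0 -2 0 0 0; 100 0 0 -3 0 0 0; 100 0 0 -4 0 0 0; 100 0 0 -4 0 0 0; 100 0 0 -4 0 0 0; 100 0 0 0 0 0 0")

```text
clock: 15.25
tcp_pos: [0.4424, 0.3174, 0.219]
orientation: [0.002, 0.559, 0.829, 0.003]
wrist_force: [0.2, -0.1, 0.6]
finger_gap: 0.0857
```

```bash
python3 -c "
from h import *
goal(.616,.2787,.215,-21.8)"
```

```text
clock 15.25 p [0.4424 0.3174 0.219 ] yaw 21.98 tilt 0.4 gap 0.0857 F [ 0.17 -0.12  0.6 ]
R [[-0.3742, 0.9273, 0.0061], [0.9273, 0.3742, 0.0033], [0.0007, 0.0069, -1.0]]
shift cm [-10.09  14.64   0.49] turn 43.78
```

Request:
play_rows(series="100 0 0 0 0 0 8.76; 100 0 0 0 0 0 8.76; 100 0 0 0 0 0 8.76; 100 0 0 0 0 0 8.76; 100 0 0 0 0 0 8.76; 100 0 0 0 0 0 0; 100 0 0 0 0 0 0", newtons=40)

```text
clock: 16.12
tcp_pos: [0.4403, 0.3163, 0.2147]
orientation: [-0.0, 0.827, 0.561, -0.0]
wrist_force: [-0.0, 0.6, 0.2]
finger_gap: 0.0856
```

```bash
python3 -c "
from h import *
goal(.616,.2787,.215,-21.8)
im=cams.read_camera('top');crop('top',im,195,150,235,190,15,'tp2.png')
im=cams.read_camera('scene');crop('scene',im,340,150,430,250,6,'s7.png')"
```

```text
clock 16.12 p [0.4403 0.3163 0.2147] yaw -21.68 tilt 0.05 gap 0.0856 F [-0.01  0.57  0.17]
R [[0.3695, 0.9292, -0.0008], [0.9292, -0.3695, -0.0003], [-0.0006, -0.0006, -1.0]]
shift cm [ 3.   17.71 -0.04] turn 0.12
```

View pics/s7.png

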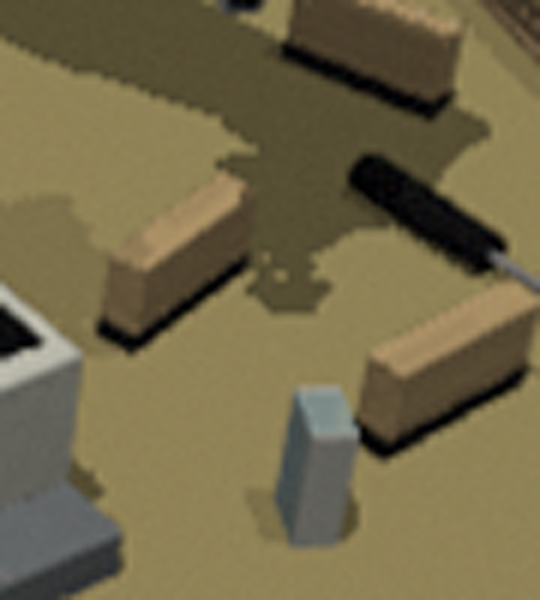

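The scraper stands upright on the table at crop (175,265) and the prism is untouched at (318,465). Moving over the prism.

Request:
play_rows(series="100 0.5 2.5 0 0 0 0.1; 100 0.5 3.5 0 0 0 0; 100 0.5 3.5 0 0 0 0; 100 0.5 3.5 0 0 0 0; 100 0.5 3.5 0 0 0 0; 100 0.5 1.2 0 0 0 0; 100 0 0 2 0 0 0; 100 0 0 3 0 0 0; 100 0 0 2 0 0 0; 100 0 0 0 0 0 0; 100 0 0 0 0 0 0")

```text
clock: 17.6
tcp_pos: [0.6164, 0.2784, 0.1462]
orientation: [0.0, 0.829, 0.56, 0.001]
wrist_force: [0.2, 0.8, -0.6]
finger_gap: 0.0852
```

```bash
python3 -c "
from h import *
goal(.616,.2787,.046,-21.8)
im=cams.read_camera('scene');crop('scene',im,340,130,440,250,5,'s8.png')"
```

```text
clock 17.6 p [0.6164 0.2784 0.1462] yaw -21.9 tilt 0.07 gap 0.0852 F [ 0.17  0.76 -0.65]
R [[0.3729, 0.9279, 0.0011], [0.9279, -0.3729, 0.0004], [0.0008, 0.0008, -1.0]]
shift cm [ 0.   -0.06 10.02] turn -0.1
```

View pics/s8.png

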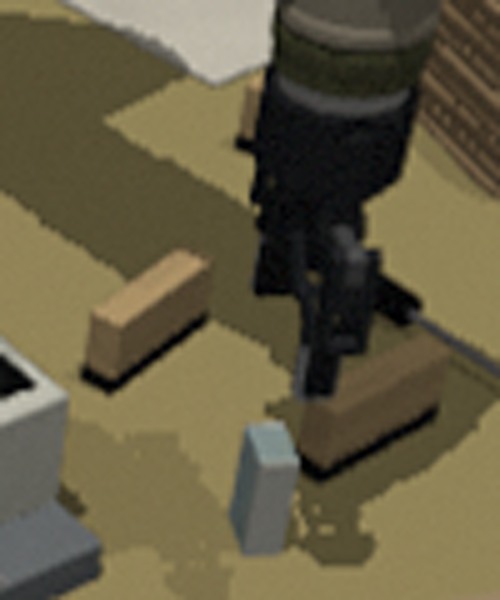

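```bash
python3 -c "
from h import *
print((proj('scene',[[.658,.2616,.14],[.616,.2787,.07]])-[340,130])*5)"
```

```text
[[310.01555837 395.63837305]
 [269.30308637 442.28576634]]
```

The projection agrees: the tip is expected at crop (310,396) and appears at about (315,390). Descending.

Request:
play_rows(series="100 0 0 2 0 0 0; 100 0 0 2 0 0 0; 100 0 0 2 0 0 0; 100 0 0 2 0 0 0; 100 0 0 1.5 0 0 0; 100 0 0 0.5 0 0 0; 100 0 0 0 0 0 0; 100 0 0 0 0 0 0")

```text
clock: 18.65
tcp_pos: [0.6167, 0.2784, 0.0463]
orientation: [0.0, 0.829, 0.56, 0.001]
wrist_force: [-0.4, -0.6, -0.6]
finger_gap: 0.085
```

```bash
python3 -c "
from h import *
goal(.616,.2787,.046,-21.8)
im=cams.read_camera('scene');crop('scene',im,360,170,430,250,8,'s9.png')
im=cams.read_camera('top');crop('top',im,170,130,260,210,7,'t9.png')"
```

```text
clock 18.65 p [0.6167 0.2784 0.0463] yaw -21.93 tilt 0.1 gap 0.085 F [-0.39 -0.62 -0.57]
R [[0.3734, 0.9277, 0.0016], [0.9277, -0.3734, 0.0006], [0.0011, 0.0012, -1.0]]
shift cm [-0.   -0.07  0.03] turn -0.13
```

View pics/s9.png

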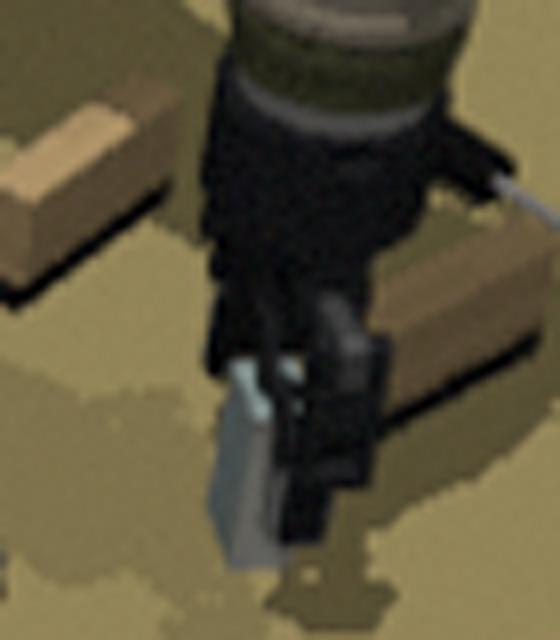

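View pics/t9.png

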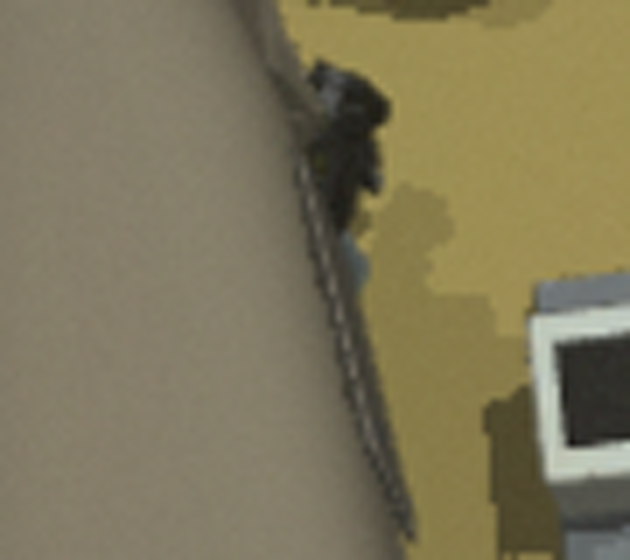

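Request:
play_rows(series="70 0 0 0 0 0 0; 60 0 0 0 0 0 0; 50 0 0 0 0 0 0; 45 0 0 0 0 0 0; 0 0 0 0 0 0 0; 0 0 0 0 0 0 0; 0 0 0 0 0 0 0; 0 0 0 0 0 0 0")

```text
clock: 19.75
tcp_pos: [0.6161, 0.2783, 0.0454]
orientation: [0.0, 0.829, 0.56, 0.0]
wrist_force: [0.5, 0.2, 1.2]
finger_gap: 0.0354
```

Request:
play_rows(series="0 0 0 -0.5 0 0 0; 0 0 0 -1.5 0 0 0; 0 0 0 -3 0 0 0; 0 0 0 -4 0 0 0; 0 0 0 -4 0 0 0; 0 0 0 -1.2 0 0 0; 0 0 0 0 0 0 0; 0 0 0 0 0 0 0")

```text
clock: 20.75
tcp_pos: [0.6151, 0.2779, 0.1855]
orientation: [-0.0, 0.829, 0.56, -0.001]
wrist_force: [0.3, 0.2, -1.3]
finger_gap: 0.0355
```

```bash
python3 -c "
from h import *
goal(.616,.2787,.19,7.3)
im=cams.read_camera('scene');crop('scene',im,340,110,440,250,5,'s10.png')"
```

```text
clock 20.75 p [0.6151 0.2779 0.1855] yaw -21.92 tilt 0.16 gap 0.0355 F [ 0.33  0.24 -1.26]
R [[0.3734, 0.9277, -0.0027], [0.9277, -0.3734, -0.0008], [-0.0018, -0.0022, -1.0]]
shift cm [ 0.1   0.06 -0.45] turn -29.22
```

View pics/s10.png

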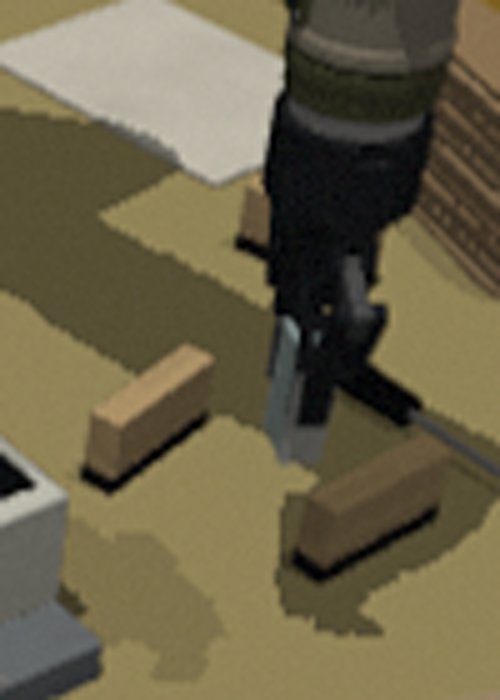

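The prism is held squarely (gap 35.4 mm) and upright. Turning it and moving over the gauge.

Request:
play_rows(series="0 0 0 -0.5 0 0 -7.3; 0 0 0 0 0 0 -7.3; 0 0 0 0 0 0 -7.3; 0 0 0 0 0 0 -7.3; 0 0 0 0 0 0 0; 0 0 0 0 0 0 0")

```text
clock: 21.55
tcp_pos: [0.6156, 0.2781, 0.1913]
orientation: [-0.0, 0.662, 0.75, -0.001]
wrist_force: [-0.0, 0.5, -1.0]
finger_gap: 0.0359
```

```bash
python3 -c "
from h import *
goal(.5485,.0387,.19,7.3)"
```

```text
clock 21.55 p [0.6156 0.2781 0.1913] yaw 7.15 tilt 0.09 gap 0.0359 F [-0.    0.45 -1.02]
R [[-0.1245, 0.9922, -0.0015], [0.9922, 0.1245, -0.0004], [-0.0002, -0.0016, -1.0]]
shift cm [-22.92  -9.64   0.15] turn -0.15
```

Request:
play_rows(series="0 -2 -0.84 0 0 0 -0.1; 0 -3.5 -1.5 0 0 0 0; 0 -3.5 -1.5 0 0 0 0; 0 -3.5 -1.5 0 0 0 0; 0 -3.5 -1.5 0 0 0 0; 0 -3.5 -1.4 0 0 0 0; 0 -3.4 -1.4 0 0 0 0; 0 0 0 0 0 0 0; 0 0 0 0 0 0 0; 0 0 0 0 0 0 0")

```text
clock: 22.8
tcp_pos: [0.55, 0.0396, 0.1922]
orientation: [-0.0, 0.66, 0.751, 0.0]
wrist_force: [0.9, 0.0, -0.7]
finger_gap: 0.0354
```

```bash
python3 -c "
from h import *
goal(.5485,.0387,.0955,7.3)
im=cams.read_camera('scene');crop('scene',im,230,120,370,280,4,'s11.png')
im=cams.read_camera('top');crop('top',im,220,120,360,240,5,'t11.png')"
```

```text
clock 22.8 p [0.55   0.0396 0.1922] yaw 7.42 tilt 0.02 gap 0.0354 F [ 0.88  0.05 -0.71]
R [[-0.1291, 0.9916, 0.0001], [0.9916, 0.1291, 0.0003], [0.0003, 0.0002, -1.0]]
shift cm [-0.08 -0.16  9.67] turn 0.12
```

View pics/s11.png

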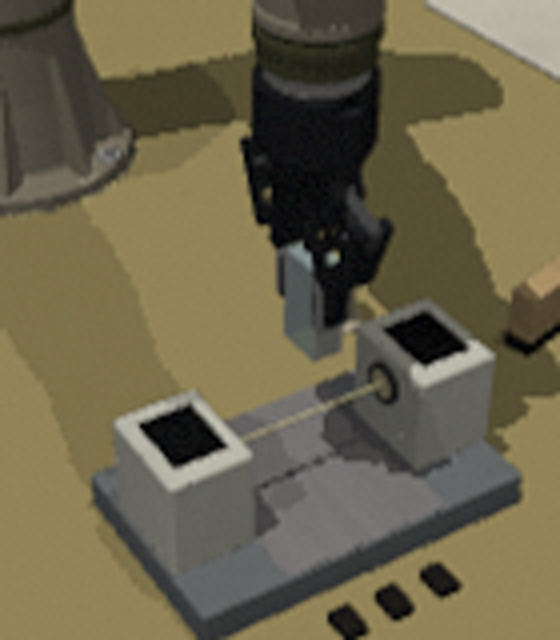

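View pics/t11.png

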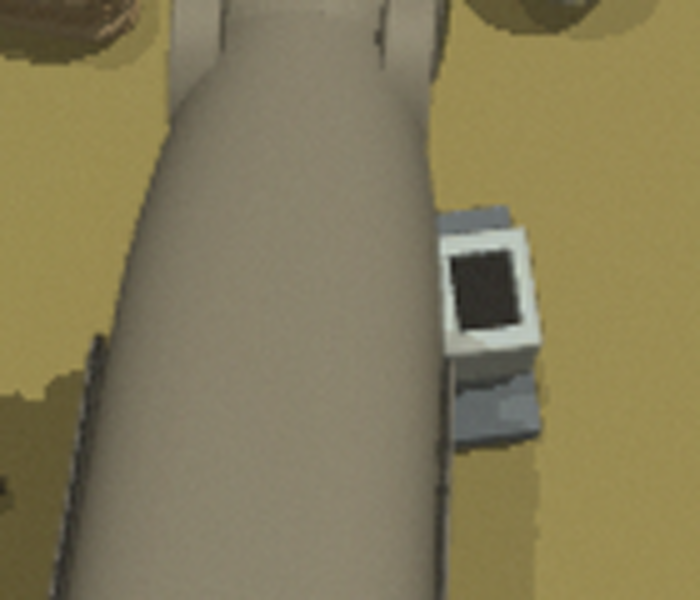

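Request:
play_rows(series="0 -0.08 -0.12 1.5 0 0 0.1; 0 0 0 1.5 0 0 0; 0 0 0 1.5 0 0 0; 0 0 0 1.5 0 0 0; 0 0 0 1.5 0 0 0; 0 0 0 1.5 0 0 0; 0 0 0 0.6 0 0 0; 0 0 0 0 0 0 0; 0 0 0 0 0 0 0; 0 0 0 0 0 0 0")

```text
clock: 24.15
tcp_pos: [0.5492, 0.0378, 0.0969]
orientation: [0.001, 0.661, 0.751, 0.0]
wrist_force: [0.2, -0.3, -1.4]
finger_gap: 0.0355
```

```bash
python3 -c "
from h import *
goal(.5485,.0387,.0955,7.3)
im=cams.read_camera('scene');cv2.imwrite('pics/scene12.png',im[:,:,::-1]);crop('scene',im,255,180,355,260,7.5,'s12.png')
goal(.5485,.0387,.0955,7.3)
im=cams.read_camera('top');cv2.imwrite('pics/top12.png',im[:,:,::-1])
goal(.5485,.0387,.0955,7.3)"
```

```text
clock 24.15 p [0.5492 0.0378 0.0969] yaw 7.27 tilt 0.08 gap 0.0355 F [ 0.16 -0.34 -1.44]
R [[-0.1266, 0.9919, 0.0013], [0.992, 0.1266, -0.0], [-0.0002, 0.0013, -1.0]]
shift cm [ 0.1  -0.06  0.14] turn -0.03
clock 24.2 p [0.5491 0.0378 0.0969] yaw 7.28 tilt 0.07 gap 0.0362 F [-1.25 -0.77 -0.63]
R [[-0.1267, 0.9919, 0.0011], [0.9919, 0.1267, 0.0], [-0.0001, 0.0011, -1.0]]
shift cm [ 0.1  -0.05  0.14] turn -0.02
clock 24.25 p [0.549  0.0378 0.0968] yaw 7.28 tilt 0.05 gap 0.0355 F [-0.08  0.76 -1.17]
R [[-0.1266, 0.9919, 0.001], [0.9919, 0.1266, -0.0], [-0.0001, 0.001, -1.0]]
shift cm [ 0.1  -0.04  0.13] turn -0.02
```

View pics/s12.png

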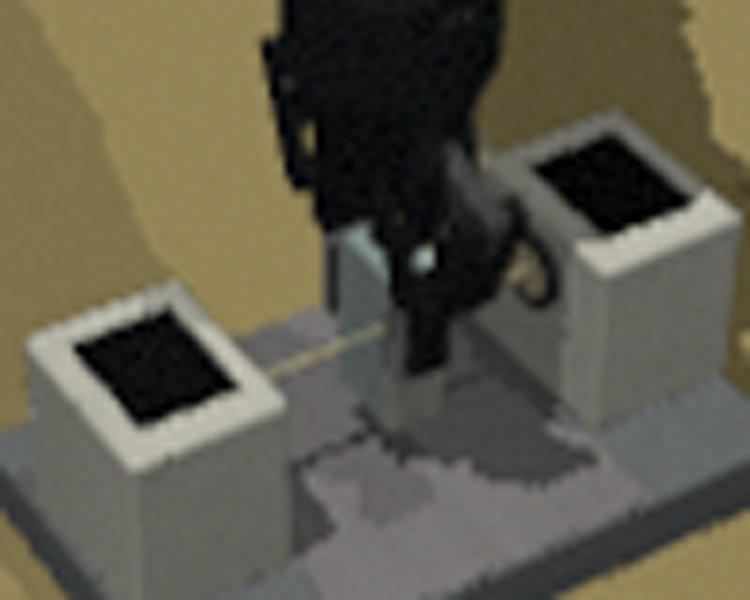

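View pics/top12.png

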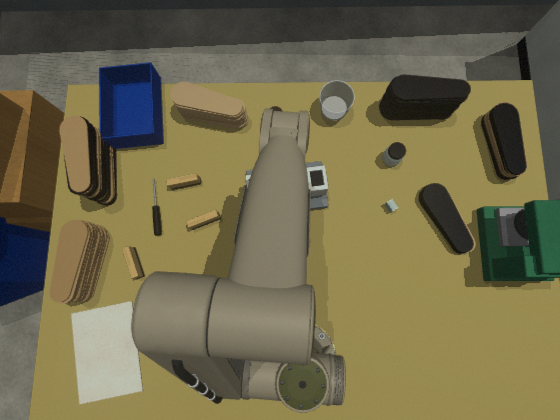

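```bash
python3 -c "
from h import *
import itertools
S0=cv2.imread('pics/scene0.png')[:,:,::-1]; im=cv2.imread('pics/scene12.png')[:,:,::-1]
c=np.array([.5485,.0387]);a=np.radians(7.3);R=np.array([[np.cos(a),-np.sin(a)],[np.sin(a),np.cos(a)]])
def g(x,y,z): return [*(c+R@[x,y]),z]
pts=dict(bfl=g(.018,-.011,.05),bfr=g(.018,.011,.05),bbl=g(-.018,-.011,.05),tfl=g(.018,-.011,.12),tbl=g(-.018,-.011,.12),tbr=g(-.018,.011,.12),beam=g(0,-.011,.085),lensL=g(0,.061,.085),lensR=g(0,-.061,.085))
for k,v in pts.items(): p=proj('scene',v)[0]; print(k,p.round(1),((p-[255,180]+.5)*7.5).round(0))
# lens ring centre, first image: dark ring
crop('scene',S0,300,195,350,240,14,'lens.png')
crop('scene',im,285,200,325,245,14,'pr.png')
"
```

```text
bfl [306.4 237.9] [389. 438.]
bfr [313.1 235. ] [439. 417.]
bbl [299.4 230.4] [337. 382.]
tfl [306.9 218.3] [393. 291.]
tbl [299.6 211. ] [338. 236.]
tbr [306.4 208.3] [390. 216.]
beam [303.  224.6] [364. 338.]
lensL [324.8 215.6] [527. 271.]
lensR [287.2 231. ] [245. 386.]
```

View pics/lens.png

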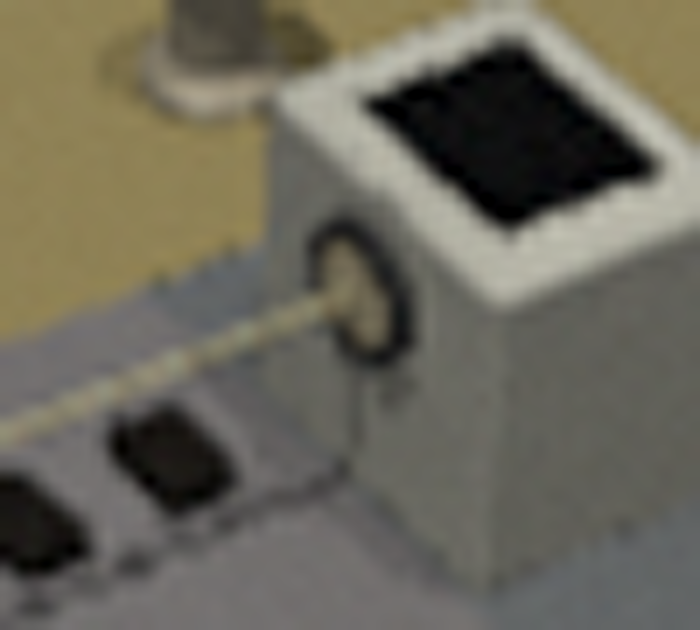

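View pics/pr.png

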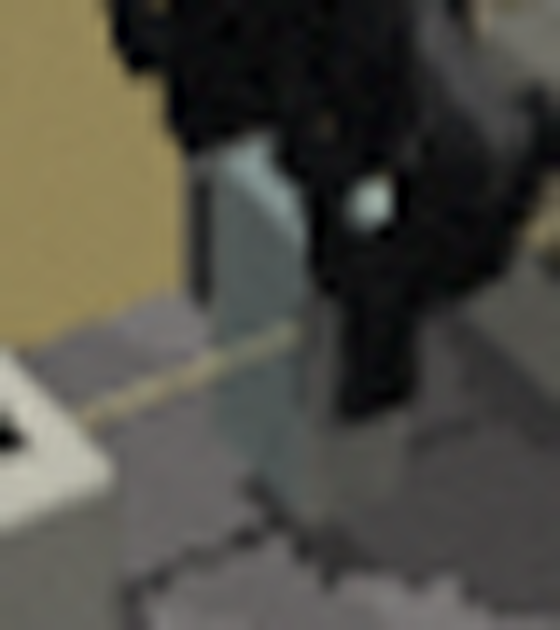

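The lens ring centre is at px (325.2,215.4) against a predicted (324.8,215.6). The prism's bottom corners are at (306.5,237.0) and (313.4,235.1) against predicted (306.4,237.9) and (313.1,235.0). So it is centred within about 1 mm and sits about 1 mm high, which needs a small final trim.

Request:
play_rows(series="0 0.03 -0.04 0.12 0 0 0; 0 0 0 0 0 0 0; 0 0 0 0 0 0 0; 0 0 0 0 0 0 0; 0 0 0 0 0 0 0")

```text
clock: 24.88
tcp_pos: [0.5483, 0.038, 0.0951]
orientation: [0.0, 0.661, 0.751, 0.0]
wrist_force: [0.9, 1.1, -0.5]
finger_gap: 0.0358
```

```bash
python3 -c "
from h import *
goal(.5485,.0387,.0955,7.3)
im=cams.read_camera('scene');cv2.imwrite('pics/s13.png',im[:,:,::-1])"
```

```text
clock 24.88 p [0.5483 0.038  0.0951] yaw 7.27 tilt 0.01 gap 0.0358 F [ 0.87  1.08 -0.5 ]
R [[-0.1265, 0.992, 0.0001], [0.992, 0.1265, 0.0001], [0.0001, 0.0001, -1.0]]
shift cm [ 0.06  0.03 -0.04] turn -0.03
```

View pics/s13.png

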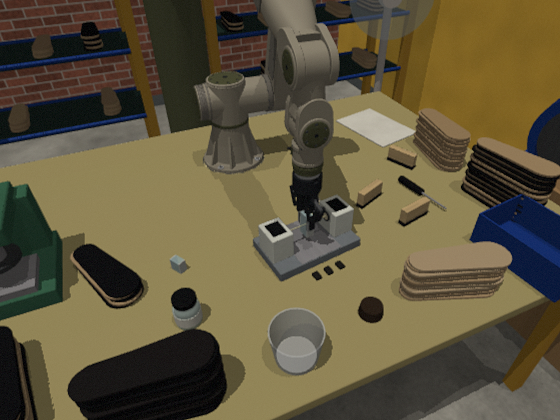

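The prism is held between the heads at (308,222), the chips are on the table at (328,271), the scraper stands at (370,192), and everything else is where it was. Handing in.

```bash
python3 -c "
from workcell import workorder
print(workorder.hand_in())"
```

```text
the job is handed in; nothing more can be done
None
```

The job is done and handed in at about 25 s on the robot's clock, with the arm still holding the prism in the light path. The hand-in gives no verdict.

**Sweep:** I picked the scraper nearest the base and pushed all three chips off the far (+x) end of the strip. They now lie on the table beside the gauge. The scraper was carried 1–2 mm above the bed and stands upright again near its starting spot.

**Prism:** I gripped the tall prism at 40 N with the jaws closing on the two frosted sides. The measured gap is 35.8 mm for a 36 mm prism.

**Last checks:**
- **Position:** the measured tool position is within about 1 mm of the target. In the scene camera, two of the prism's bottom corners and the lens ring matched their predicted positions to within 1 pixel, before a final trim of about 1 mm.
- **Squareness:** the gripper is turned 7.27° against 7.3° for the gauge, and its tilt is about 0°.
- **Contact:** wrist force is about 1 N, so nothing is pressing on the gauge.
- **Other objects:** everything I could see in the final pictures is in place. The spool is hidden behind the arm there, but the arm never came near it.

**Limits:** tool readings wander by about 1 mm. The arm blocked the top camera at the end, so only the scene camera confirms the final centring. My two views of the prism on the table differed by about 3 mm and 3°, and I averaged them before gripping.

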